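Snap the recipe-card holder onto its ball mount and latch it

TASK

Lift the cream recipe-card holder by its wooden fin, lower its socket onto the brass ball of the worktop mount and, still holding it, press it gently but fully home, until it has snapped over the ball, its rim sits flat on the flange and the green pin is up. Only then let go, press the red latch lever all the way down and leave the holder seated and latched. How high the ball stands changes and has to be felt or seen, so never push with more than a modest hand force (about 20 N), and leave the other things on the worktop where they are.

Things in the scene. Friction and masses are not known exactly. Their poses are not given: they have to be found in the camera images.
- head: loose recipe-card holder, about 0.35 kg: cream round socket cup, 60 mm across, 42 mm high, open below, with a beech fin and a red lever on top (lever hinged at x=-2, z=50 mm, slanting up towards +x). Origin: centre of the cup's underside (rim); z up along the bore. Bore 33 mm wide. Starts standing on the worktop
- fin_grip (a point): grip point on the holder's fin, at x=-24, y=0, z=83 mm of the holder. The fin is 16 mm thick along the holder's y (grip across this), 20 mm wide along x, and its top is 17 mm above this point. The lever's raised tip is 50 mm away towards +x, 7 mm lower
- mount: fixed ball mount: dark steel foot 90 mm across, 22 mm high, carrying a stem with a flange (66 mm across) and a 30 mm brass ball. Origin: centre of the foot's underside; z up through the ball. The stem's height differs and is not told: the flange's top, where the rim rests when home, is 58 to 100 mm above the origin; the ball's top is 35 mm above the flange's top
- seat_pin (a joint): travel of the holder's green seating pin (m), pushed up by the ball inside: 0 with no ball, about 0.005 fully home (moves over the last 5 mm). The green tip then stands 4 mm above the cup's top at x=12, y=21 mm of the holder. Snapping the sprung jaws in the bore over the ball takes up to 15 N some 8 to 17 mm before home; then they pull it on. Over 35 N does damage
- latch (a joint): angle of the red latch lever (rad): 0 raised (43 degrees above level), 0.75 pressed down level. It turns about the holder's y axis. Stiff: it stays where it is left and takes some 3 to 6 N near its tip to press, but binds if rubbed hard at a steep slant: follow its arc (its end also moves outwards, to +x, as it goes down)
- latch_tip (a point): middle of the free end of the red lever (lever 38 mm long from its hinge, 18 mm wide, 5 mm thick). When raised it is at x=26, z=76 mm of the holder, when down at x=36, z=50 mm. Its axes do not matter
- blue_mug: bystander: blue mug, 84 mm across, 90 mm high; origin under its centre
- brown_cup: bystander: brown tumbler, 76 mm across, 95 mm high; origin under its centre
- red_bowl: bystander: red bowl, 100 mm across, 50 mm high; origin under its centre
- sugar_jar: bystander: cream jar with wooden lid, 84 mm across, 100 mm high; origin under its centre
- salt_jar: bystander: small glass jar with steel lid, 48 mm across, 85 mm high; origin under its centre
- teaspoon: bystander: steel teaspoon 140 mm long lying along its x; origin under its middle
Mind the look-alikes: they are no part of the job. Leave any pink or purple look-alike of the head alone.

How it is judged:
On the way, in this order (a step that is already met when the one before it is completed fails the run):
1. the holder, still held or pushed by the fingers, is snapped fully home on the ball, upright, with the lever still up (value of joint seat_pin above 0.004 m and horizontal distance between head and mount below 0.005 m and angle between head's own z axis and vertical below 0.06 rad and value of joint latch below 0.2 rad and contact force between the fingers and head above 5 N), for 0.2 s.
2. the lever is pressed down with the holder still home (value of joint latch above 0.66 rad and value of joint seat_pin above 0.004 m), for 0.2 s.
At the end, for the whole second after the job is handed in: the holder rests fully home on the ball (seating pin pushed up more than 4 mm, holder within 5 mm of the mount's axis, upright within 0.06 rad), the latch lever is down (above 0.66 rad), everything at rest (all of step 2 and horizontal distance between head and mount below 0.005 m and angle between head's own z axis and vertical below 0.06 rad and linear speed of head below 0.01 m/s); the robot touches nothing.
It fails at once if the holder's rim is pressed on the mount's flange with more than 35 N (contact force between head and stem_c1 above 35 N).
It fails at once if the robot itself pushes on the mount with more than 25 N (contact force between any of the arm, the fingers and mount above 25 N).
It fails at once if a bystander is moved by more than 20 mm (distance of any of blue_mug, brown_cup, red_bowl, sugar_jar, salt_jar, teaspoon from where it was at the start of the episode above 0.02 m).
It also fails if it takes over 67 s, if anything falls off the work surface, if the arm or the gripper's body presses on something with over 40 N, if the wrist force passes 120 N, or if a joint passes its speed limit or range.

ROBOT

A 6-joint arm with a two-finger parallel gripper is mounted at the origin on the work surface. World frame = base frame: x ahead of the robot, y to its left, z up, the work surface at z = 0. Lengths are in m, angles in rad, forces in N, time in s.
With the tool pointing down it reaches from about 0.3 to 0.75 m from the base axis. Payload 8.5 kg.
Tool frame: the origin (TCP) lies midway between the tips of the shut fingers; the grasp point (between the pads) lies 19 mm behind it; z points along the fingers, y is the direction in which the jaws open and shut (so a half turn about z gives the same grasp; the last joint's range is limited). The gripper opens to 88 mm and grips with 3 to 60 N. Pads are 18 mm wide; open, the fingers measure 123 mm over their backs; the gripper's body (75 mm by 187 mm) begins 45 mm behind the grasp point.
Start: joints at [0.898, 0.381, 1.297, -0, 1.464, -0.215], TCP at [0.243, 0.493, 0.239] pointing down, gripper open.
Joint ranges: [-3.11, 3.11], [-0.89, 2.33], [0.22, 2.48], [-1.42, 4.56], [0.17, 2.85], [-2.88, 2.88]. Speed limits (rad/s): [2.39, 2.39, 3.14, 3.14, 3.14, 3.14].

INTERFACE

Orientations are given as a 3x3 rotation matrix whose columns are the frame's x, y, z axes.
In Python, from bench import r gives the robot as it stands. The module is installed in compiled form; this text tells all that it offers.
- The arm moves only by the shell command python3 -m crank 'ROWS' [OPENING] [FORCE]. ROWS is JSON, one flat list of numbers, 6 for each row, row after row: the shift along the tool's x, y, z in m, then the turn, a rotation vector about the tool's x, y, z in degrees. A call has 1 to 5 rows; each row is the pose to reach, as a shift and turn from the pose measured when the call began, along the tool's axes at that moment; what a row does not reach only later rows make up. A row lasts 1/8 s, in which the tool goes at most 62.5 mm and 10.7 degrees, less where a joint would pass 70% of its speed; a pose out of reach is approached as far as the arm can. A call with a gripper value outside its range is refused whole. OPENING is the gripper's target within -1 to 1 (shut at 1, half-way at 0, fully open at -1), set as the call begins (- or left out, the last holds). The fingers move at their own pace and stop on an object; FORCE is the grip in N (left out, the last holds). Time passes only in rows, so rows that repeat a pose let the fingers close. It gives the time, the measured TCP pose, the force and the opening at its end, in the units of the state.
- r.get_obs(): the state, without advancing time (a new reading comes with each control period).
- r.grab_frame(name): name is "scene" or "top"; returns the picture (384x512x3 uint8, blue, green, red); there is no depth.
- r.get_calibration(name): a dict with "fov_y" (degrees; the focal length in pixels is half the picture's height over the tangent of half this angle, whatever the lens; pixels are square), "cx", "cy" (the principal point, pixels), "extrinsics" (4x4, takes a point from camera to world coordinates). Camera axes: x right, y up, looking along -z (the intrinsics and any distortion apply to the point x, -y, -z); pixel columns grow to the right and rows downward; lengths in m; the calibration is good to about 2 mm. A picture is of the moment at which its call begins. get_calibration takes no time and is no camera call.
- r.hand_in(): hands the job in, once; it reports no verdict.
The state is a dict: "time_s": time; "joint_positions": joint angles; "qvel": joint speeds; "effort": joint torques, N m; "ee_pos": TCP position; "eef_rot": TCP orientation; "force": force on the tool from outside, world axes, zero at the start; "torque": the same for the moment, N m; "gripper_width": finger opening in m.
Only numpy, scipy, OpenCV 4.12 (cv2) and the standard library are available. Lean on these libraries where they do the work, as an engineer would, in place of code of your own. Each camera call takes 0.05 s, during which the arm holds its last target. There are 200 camera calls.

## Working session

There is one attempt and no reset: what is moved stays moved. The work goes in short steps, Python scripts to look and compute and a shell command to move; the robot and the scene stay as the last step left them, time stands still between calls to the robot, and variables do not carry over. Pictures are saved under pics/ and viewed, about 8 in all and at most 12, crops included, and the job is handed in when it is done.

```bash
mkdir -p pics; cat > h.py <<'E'
import numpy as np, cv2
from bench import r
def cam(n):
    c=r.get_calibration(n); f=192/np.tan(np.radians(c["fov_y"])/2); return c,f,np.array(c["extrinsics"])
def ray(n,u,v):
    c,f,E=cam(n); d=E[:3,:3]@np.array([(u-c["cx"])/f,-(v-c["cy"])/f,-1]); return E[:3,3],d
def atz(n,u,v,z):
    o,d=ray(n,u,v); return o+d*(z-o[2])/d[2]
def proj(n,p):
    c,f,E=cam(n); q=E[:3,:3].T@(np.array(p)-E[:3,3]); return np.round([c["cx"]+f*q[0]/-q[2], c["cy"]-f*q[1]/-q[2]],1)
def tri(a,b):
    (o1,d1),(o2,d2)=ray(*a),ray(*b)
    t=np.linalg.lstsq(np.c_[d1,-d2],o2-o1,rcond=None)[0]; p,q=o1+d1*t[0],o2+d2*t[1]; return (p+q)/2,np.linalg.norm(p-q)
def state():
    o=r.get_obs(); 
    for k in("time_s","ee_pos","eef_rot","force","gripper_width","joint_positions"): print(k,np.round(o[k],4).tolist())
E
python3 - <<'E'
from h import *
state()
for n in("scene","top"):
    print(n,r.get_calibration(n)); cv2.imwrite(f"pics/{n}0.png",r.grab_frame(n))
a=np.vstack([cv2.imread("pics/scene0.png"),cv2.imread("pics/top0.png")])
a=np.hstack([cv2.imread("pics/scene0.png"),cv2.imread("pics/top0.png")])
E
```

```text
time_s 0.0
ee_pos [0.2429, 0.4931, 0.2381]
eef_rot [[-0.897, 0.442, -0.0009], [0.442, 0.897, -0.0011], [0.0003, -0.0014, -1.0]]
force [0.4905, -0.1342, -0.0227]
gripper_width 0.0879
joint_positions [0.8977, 0.3812, 1.2983, 0.0, 1.4636, -0.2153]
scene {'fov_y': 48.039891096756655, 'cx': 254.4104037219474, 'cy': 196.63132744686092, 'extrinsics': array([[-0.3262724 , -0.65034542,  0.68600085,  1.42682903],
       [ 0.94504267, -0.20830214,  0.25200114,  0.30494886],
       [-0.02099234,  0.73052108,  0.68256741,  0.89468256],
       [ 0.        ,  0.        ,  0.        ,  1.        ]])}
top {'fov_y': 49.057751531607906, 'cx': 255.29524857261418, 'cy': 199.72256126785243, 'extrinsics': array([[ 0.01511521,  0.9832509 , -0.18162931,  0.37646696],
       [-0.99979303,  0.01733622,  0.0106468 ,  0.01983753],
       [ 0.01361724,  0.18143079,  0.98330943,  1.21550268],
       [ 0.        ,  0.        ,  0.        ,  1.        ]])}
```

View pics/scene0.png

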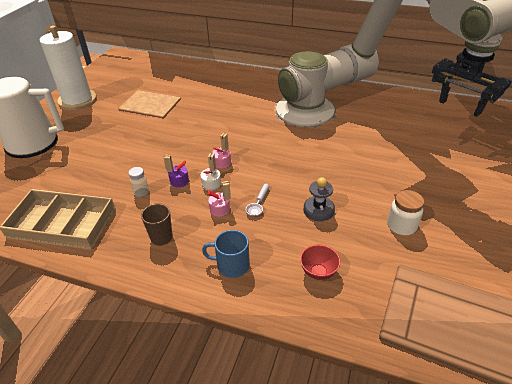

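View pics/top0.png

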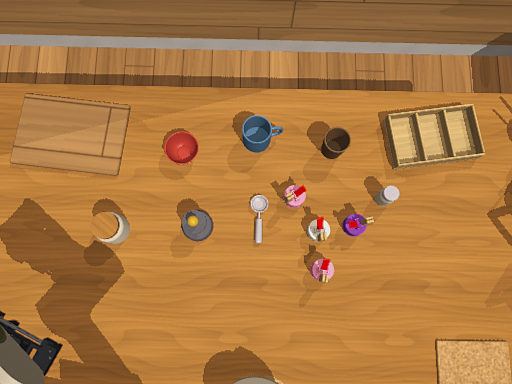

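The scene view shows four holder-like things: purple (178,175), cream/white (211,178), pink (222,158) and pink (219,203). In the top view they are purple (355,225), cream (319,229), pink (322,270) and pink (295,195). I choose the cream one. The mount is at scene (319,200), top (196,224). Next is a close crop to check this.

```bash
python3 - <<'E'
from h import *
s=cv2.imread("pics/scene0.png");t=cv2.imread("pics/top0.png")
def crop(i,x,y,w,h,k): return cv2.resize(i[y:y+h,x:x+w],None,fx=k,fy=k,interpolation=cv2.INTER_CUBIC)
A=crop(s,180,145,60,75,6.6666);B=crop(t,285,205,60,75,6.66666)
C=A[:0]
cv2.imwrite("pics/c1.png",np.hstack([A,B])); print(A.shape)
C=crop(s,295,170,50,60,8);D=crop(t,170,200,50,60,8); cv2.imwrite("pics/c2.png",np.hstack([C,D]))
E
```

```text
(500, 400, 3)
```

View pics/c1.png

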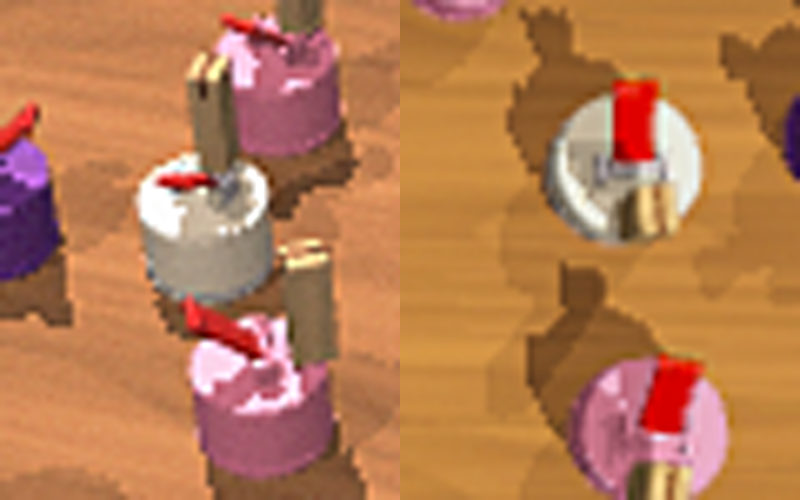

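View pics/c2.png

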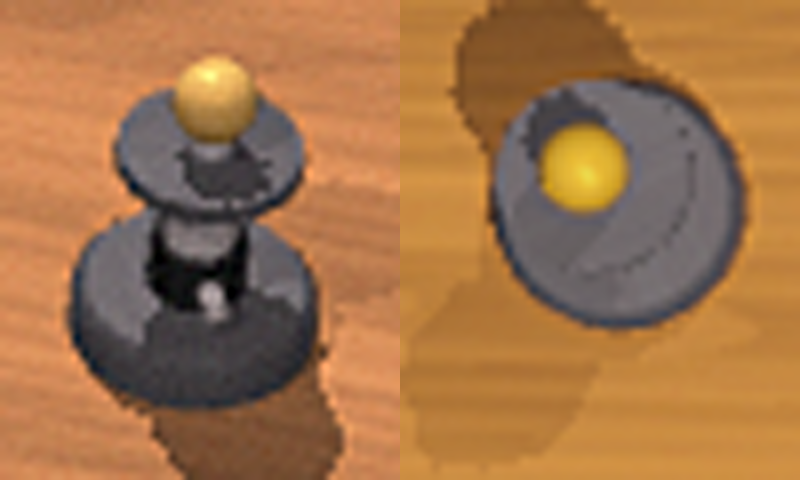

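```bash
python3 - <<'E'
from h import *
print("ball",tri(("scene",321.6,181.8),("top",192.6,220.6)))
# foot bottom centre: foot top ellipse centre approx
print("foot top view z22",atz("top",170+220/8-.4,200+203/8-.4,.02), "scene", atz("scene",295+195/8-.4,170+300/8-.4,.022))
f,e=tri(("scene",211.1,155.1),("top",323.1,235.8)); print("fin",f,e, atz("top",323.1,235.8,.1),atz("scene",211.1,155.1,.1))
l=atz("top",320,216.9,.078); print("lever tip",l)
c=atz("top",285+228/6.667-.4,205+168/6.667-.4,.042); print("cup top centre",c, proj("top",c))
d=l-f; print("yaw",np.degrees(np.arctan2(d[1],d[0])))
for n,p in dict(mug=(258,133),cup=(335,143),salt=(390,195),spoon=(259,220),purple=(355,225),pinkA=(322,270),pinkB=(295,195),purpfin=(370,220),finA=(323,277),finB=(290,200),bowl=(181,148)).items(): print(n,atz("top",*p,.05).round(3))
E
```

```text
ball (array([0.52210615, 0.17238195, 0.10761706]), np.float64(0.0012765293071510255))
foot top view z22 [0.52112202 0.17178268 0.02      ] scene [0.53475743 0.17429846 0.022     ]
fin [ 0.48876801 -0.17542953  0.09537091] 0.0011437596029838823 [ 0.48811494 -0.17407374  0.1       ] [ 0.49424957 -0.17324234  0.1       ]
lever tip [ 0.54193526 -0.17013634  0.078     ]
cup top centre [ 0.51058037 -0.17230142  0.042     ] [318.8 229.8]
yaw 5.685471771494219
mug [0.789 0.002 0.05 ]
cup [ 0.763 -0.221  0.05 ]
salt [ 0.612 -0.375  0.05 ]
spoon [ 0.534 -0.004  0.05 ]
purple [ 0.525 -0.273  0.05 ]
pinkA [ 0.399 -0.178  0.05 ]
pinkB [ 0.607 -0.105  0.05 ]
purpfin [ 0.54  -0.315  0.05 ]
finA [ 0.38  -0.181  0.05 ]
finB [ 0.593 -0.091  0.05 ]
bowl [0.739 0.223 0.05 ]
```

The crop confirms it. The cream cup has its fin top at crop (657,208) and its raised lever tip at crop (636,82), so it faces roughly +x with a yaw of about 6°. The brass ball centre is at (0.522, 0.172, 0.108), which puts the flange near z=0.088, inside the given range.

```bash
cat > go.py <<'E'
import sys; from h import *
from scipy.spatial.transform import Rotation as Q
# go.py x y z yaw : shift & turn in tool axes for TCP target, tool straight down, tool y axis at yaw (deg)
x,y,z,w=map(float,sys.argv[1:5]); o=r.get_obs(); R=np.array(o["eef_rot"])
a=np.radians(w); yy=np.array([np.cos(a),np.sin(a),0]); zz=np.array([0,0,-1.]); T=np.c_[np.cross(yy,zz),yy,zz]
print("t",round(float(o["time_s"]),2),"pos",np.round(o["ee_pos"],4),"F",np.round(o["force"],1),"w",round(float(o["gripper_width"]),4))
print("shift",np.round(R.T@(np.array([x,y,z])-o["ee_pos"]),4).tolist(),"turn",np.round(np.degrees(Q.from_matrix(R.T@T).as_rotvec()),1).tolist())
E
python3 go.py 0.489 -0.174 0.2 96
```

```text
t 0.1 pos [0.2429 0.4932 0.2382] F [-0.4 -0.4 -0.3] w 0.0886
shift [-0.5156, -0.4897, 0.0387] turn [-0.1, -0.0, -32.2]
```

```bash
python3 -m crank '[-0.515,-0.49,0,0,0,-32, -0.515,-0.49,0,0,0,-32, -0.515,-0.49,0,0,0,-32, -0.515,-0.49,0,0,0,-32, -0.515,-0.49,0,0,0,-32]' 0 20; python3 go.py 0.489 -0.174 0.2 96
```

```text
time_s: 0.72
ee_pos: [0.3453, 0.2168, 0.2388]
eef_rot: [[-0.995, -0.102, -0.001], [-0.102, 0.995, -0.001], [0.001, -0.001, -1.0]]
force: [1.6, 0.7, -0.3]
gripper_width: 0.0441
t 0.72 pos [0.3453 0.2168 0.2388] F [ 1.6  0.7 -0.3] w 0.0441
shift [-0.1032, -0.4034, 0.0391] turn [-0.1, -0.1, -0.2]
```

```bash
python3 -m crank '[-0.103,-0.403,0.02,0,0,0, -0.103,-0.403,0.02,0,0,0, -0.103,-0.403,0.039,0,0,0, -0.103,-0.403,0.039,0,0,0, -0.103,-0.403,0.039,0,0,0]'; python3 -m crank '[0,-0.105,0,0,0,0, 0,-0.105,0,0,0,0,0,-0.105,0,0,0,0]'; python3 go.py 0.489 -0.174 0.15 96
python3 - <<'E'
from h import *
s=r.grab_frame("scene")[125:215,165:255];t=r.grab_frame("top")[190:280,275:365]
cv2.imwrite("pics/g1.png",np.hstack([cv2.resize(i,(400,400),interpolation=cv2.INTER_CUBIC) for i in(s,t)]))
E
```

```text
time_s: 1.35
ee_pos: [0.4523, -0.0757, 0.2118]
eef_rot: [[-0.995, -0.101, -0.001], [-0.101, 0.995, -0.001], [0.001, -0.001, -1.0]]
force: [0.3, 1.0, -0.6]
gripper_width: 0.044
time_s: 1.72
ee_pos: [0.4629, -0.1825, 0.2111]
eef_rot: [[-0.995, -0.098, -0.002], [-0.098, 0.995, -0.0], [0.002, -0.0, -1.0]]
force: [0.1, 1.2, 0.0]
gripper_width: 0.0441
t 1.73 pos [ 0.4629 -0.1825  0.2111] F [0.1 1.2 0. ] w 0.0441
shift [-0.0269, 0.006, 0.0611] turn [-0.0, -0.1, -0.4]
```

View pics/g1.png

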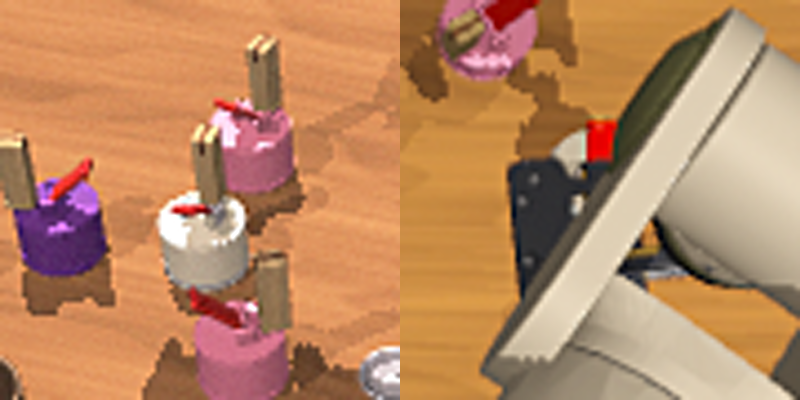

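The scene crop shows the holder undisturbed with a clear space above it. In the top crop the arm covers the fin. I go on down to the grip height.

```bash
python3 -m crank '[-0.027,0.006,0.06,0,0,-0.4, -0.027,0.006,0.06,0,0,-0.4, -0.027,0.006,0.09,0,0,-0.4, -0.027,0.006,0.09,0,0,-0.4, -0.027,0.006,0.09,0,0,-0.4]'; python3 go.py 0.489 -0.174 0.064 96
python3 - <<'E'
from h import *
s=r.grab_frame("scene")[105:195,165:255];
cv2.imwrite("pics/g2.png",cv2.resize(s,(500,500),interpolation=cv2.INTER_CUBIC))
E
```

```text
time_s: 2.45
ee_pos: [0.4891, -0.171, 0.1233]
eef_rot: [[-0.994, -0.108, 0.0], [-0.108, 0.994, -0.001], [-0.0, -0.001, -1.0]]
force: [-0.4, 0.3, 0.5]
gripper_width: 0.0443
t 2.45 pos [ 0.4891 -0.171   0.1233] F [-0.4  0.3  0.5] w 0.0443
shift [0.0005, -0.0029, 0.0593] turn [-0.1, 0.0, 0.2]
```

View pics/g2.png

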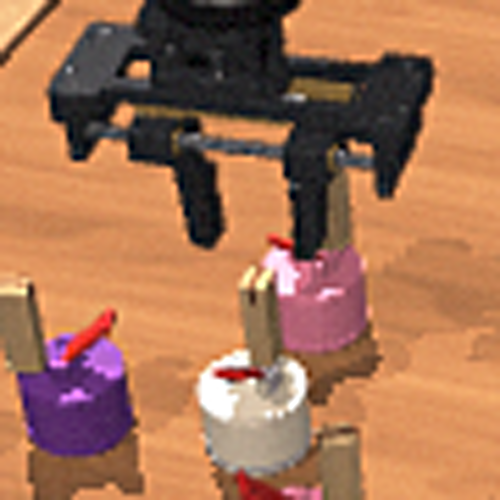

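The open fingers straddle the fin: tips at crop (208,240) and (307,250), fin top at (257,280). Now I descend and close.

```bash
python3 -m crank '[0,-0.003,0.03,0,0,0, 0,-0.003,0.058,0,0,0, 0,-0.003,0.059,0,0,0]'; python3 -m crank '[0,0,0,0,0,0,0,0,0,0,0,0,0,0,0,0,0,0,0,0,0,0,0,0,0,0,0,0,0,0]' 1 30;  python3 -m crank '[0,0,-0.03,0,0,0,0,0,-0.06,0,0,0,0,0,-0.12,0,0,0,0,0,-0.12,0,0,0,0,0,-0.12,0,0,0]'; python3 go.py 0.55 0.172 0.2 96
```

```text
time_s: 2.88
ee_pos: [0.4892, -0.1741, 0.0642]
eef_rot: [[-0.994, -0.108, -0.001], [-0.108, 0.994, -0.0], [0.001, -0.0, -1.0]]
force: [0.2, -0.3, 0.7]
gripper_width: 0.0439
time_s: 3.5
ee_pos: [0.4895, -0.1743, 0.0649]
eef_rot: [[-0.994, -0.108, -0.0], [-0.108, 0.994, -0.001], [0.0, -0.001, -1.0]]
force: [-2.1, -1.4, 6.7]
gripper_width: 0.0158
time_s: 4.12
ee_pos: [0.4887, -0.1737, 0.1834]
eef_rot: [[-0.994, -0.108, -0.003], [-0.108, 0.994, 0.0], [0.002, 0.001, -1.0]]
force: [-0.4, -0.6, -4.1]
gripper_width: 0.0157
t 4.12 pos [ 0.4887 -0.1737  0.1834] F [-0.4 -0.6 -4.1] w 0.0157
shift [-0.0983, 0.337, -0.0166] turn [0.0, -0.1, 0.2]
```

```bash
python3 -m crank '[0,0,-0.03,0,0,0, -0.02,0.04,-0.035,0,0,0, -0.046,0.1,-0.035,0,0,0, -0.046,0.16,-0.035,0,0,0, -0.046,0.22,-0.035,0,0,0]';python3 -m crank '[0,0.06,0,0,0,0, 0,0.11,0,0,0,0,0,0.12,0,0,0,0,0,0.12,0,0,0,0]'; python3 go.py 0.498 0.170 0.215 96.2
python3 - <<'E'
from h import *
for n in("scene","top"): cv2.imwrite(f"pics/{n}3.png",r.grab_frame(n))
s=cv2.imread("pics/scene3.png")[105:215,265:375];t=cv2.imread("pics/top3.png")[165:275,140:250]
cv2.imwrite("pics/g3.png",np.hstack([cv2.resize(i,(400,400),interpolation=cv2.INTER_CUBIC) for i in(s,t)]))
E
```

```text
time_s: 4.75
ee_pos: [0.5096, 0.0521, 0.2159]
eef_rot: [[-0.994, -0.108, -0.007], [-0.108, 0.994, 0.001], [0.007, 0.002, -1.0]]
force: [0.1, 0.8, -4.0]
gripper_width: 0.0158
time_s: 5.25
ee_pos: [0.4961, 0.1713, 0.2146]
eef_rot: [[-0.994, -0.109, -0.01], [-0.109, 0.994, 0.0], [0.01, 0.002, -1.0]]
force: [0.2, -0.5, -5.3]
gripper_width: 0.0157
t 5.25 pos [0.4961 0.1713 0.2146] F [ 0.2 -0.5 -5.3] w 0.0157
shift [-0.0017, -0.0015, -0.0004] turn [0.1, -0.6, 0.1]
```

View pics/g3.png

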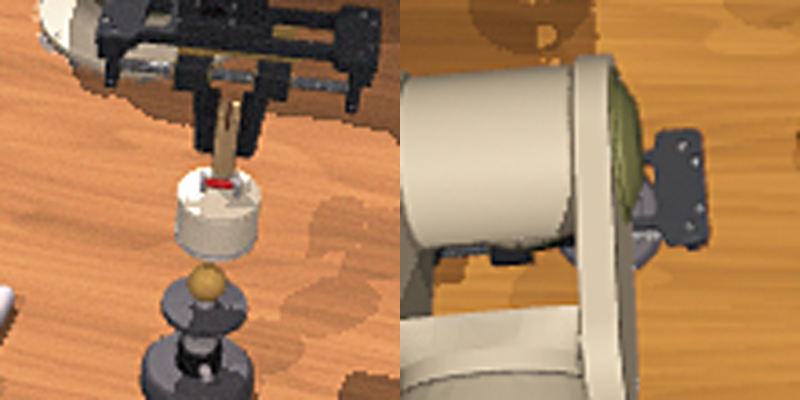

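The scene crop shows the cup upright in the grip, about 20 mm above the ball, and roughly over it. The arm hides the top view. I level the tool and overlay the predicted cup and mount outlines on the scene picture.

```bash
python3 -m crank '[-0.0017,-0.0015,0,0.1,-0.6,0,-0.0017,-0.0015,0,0.1,-0.6,0,-0.0017,-0.0015,0,0.1,-0.6,0]'; python3 go.py 0.498 0.170 0.215 96.2
python3 - <<'E'
from h import *
o=r.get_obs(); R=np.array(o["eef_rot"]); p=np.array(o["ee_pos"])
img=r.grab_frame("scene"); x0,y0,w=285,130,75; k=8
big=cv2.resize(img[y0:y0+w,x0:x0+w],None,fx=k,fy=k,interpolation=cv2.INTER_CUBIC); raw=big.copy()
def draw(P,col):
    q=((np.array([proj("scene",a) for a in P])-[x0,y0]+.5)*k).astype(int); cv2.polylines(big,[q],True,col,1)
th=np.linspace(0,6.28,80)
def circ(c,rad,col): draw([c+rad*np.array([np.cos(t),np.sin(t),0]) for t in th],col)
hd=p+R@np.array([-.024,0,.0649]); print("head pred",hd)
for z in(0,.042): circ(hd+[0,0,z],.03,(255,0,0))
m=np.array([.522,.1724,0]); circ(m,.045,(0,255,0));circ(m+[0,0,.022],.045,(0,255,0));circ(m+[0,0,.0876],.033,(0,255,0));circ(m+[0,0,.1076],.015,(0,255,0))
cv2.imwrite("pics/ov.png",big); cv2.imwrite("pics/s4.png",img)
E
```

```text
time_s: 5.72
ee_pos: [0.4986, 0.1685, 0.2153]
eef_rot: [[-0.994, -0.106, 0.002], [-0.106, 0.994, 0.0], [-0.002, -0.0, -1.0]]
force: [-0.5, -0.2, -3.1]
gripper_width: 0.0155
t 5.72 pos [0.4986 0.1685 0.2153] F [-0.5 -0.2 -3.1] w 0.0155
shift [0.0005, 0.0016, 0.0003] turn [-0.0, 0.1, -0.1]
head pred [0.52261528 0.17101906 0.15045179]
```

View pics/ov.png

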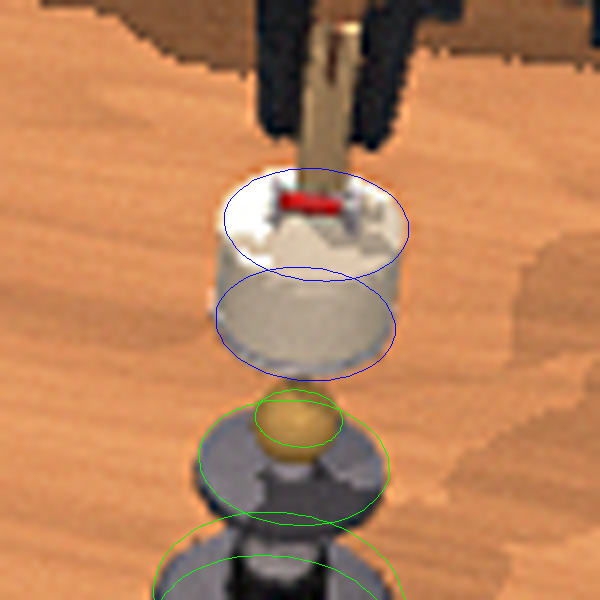

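The overlay agrees to within a pixel: the cup's sides are about 0.6 px left of the prediction, the ball about 0.9 px lower. To refine the cup-to-mount offset, I fit silhouettes in the stored first pictures.

```bash
cat > fit.py <<'E'
from h import *
from scipy.optimize import minimize
th=np.linspace(0,2*np.pi,60,endpoint=False); K=8
def P(n,pts):
    c,f,E=cam(n); q=(pts-E[:3,3])@E[:3,:3]; return np.c_[c["cx"]-f*q[:,0]/q[:,2],c["cy"]+f*q[:,1]/q[:,2]]
def cyl(x,y,z,rad,h): return np.array([[x+rad*np.cos(t),y+rad*np.sin(t),z+a] for t in th for a in(0,h)])
def sph(x,y,z,rad): 
    u=np.random.default_rng(0).normal(size=(600,3)); return np.array([x,y,z])+rad*u/np.linalg.norm(u,axis=1)[:,None]
def fit(img,n,box,maskf,model,x0):
    x,y,w,h=box; big=cv2.resize(img[y:y+h,x:x+w],None,fx=K,fy=K,interpolation=cv2.INTER_CUBIC)
    m=maskf(cv2.cvtColor(big,cv2.COLOR_BGR2HSV).astype(int)).astype(np.uint8)
    nn,l,st,_=cv2.connectedComponentsWithStats(m); m=(l==1+np.argmax(st[1:,4])).astype(np.uint8)
    hull=cv2.convexHull(cv2.findContours(m,0,1)[0][0]); M=np.zeros_like(m); cv2.fillPoly(M,[hull],1) if True else 0
    def cost(p):
        A=np.zeros_like(M); q=(P(n,model(p))-[x,y]+.5)*K-.5
        cv2.fillPoly(A,[cv2.convexHull(np.round(q).astype(np.int32))],1); return (A!=M).sum()/M.sum()
    s=minimize(cost,x0,method="Nelder-Mead",options=dict(initial_simplex=[x0,[x0[0]+.006,x0[1]],[x0[0],x0[1]+.006]],xatol=1e-4)); return s.x.round(4),round(s.fun,3)
E
python3 - <<'E'
from fit import *
t=cv2.imread("pics/top0.png");s=cv2.imread("pics/scene0.png")
cream=lambda h:(h[...,1]<75)&(h[...,2]>95)
gray=lambda h:(h[...,1]<95)&(h[...,2]<170)
brass=lambda h:(h[...,1]>130)&(h[...,2]>120)&(h[...,0]>16)
print("cup top",fit(t,"top",(303,212,34,34),cream,lambda p:cyl(*p,0,.03,.042),[.512,-.172]))
print("cup scene",fit(s,"scene",(195,164,32,32),cream,lambda p:cyl(*p,0,.03,.042),[.512,-.172]))
print("foot top",fit(t,"top",(176,204,42,42),gray,lambda p:cyl(*p,0,.045,.022),[.522,.172]))
for z in(.1036,.1076): print("ball z",z,"top",fit(t,"top",(185,213,16,16),brass,lambda p:sph(*p,z,.015),[.522,.172]),"scene",fit(s,"scene",(313,174,17,17),brass,lambda p:sph(*p,z,.015),[.522,.172]))
E
```

```text
cup top (array([ 0.5129, -0.1731]), np.float64(0.04))
cup scene (array([ 0.5135, -0.1749]), np.float64(0.025))
foot top (array([0.5229, 0.1745]), np.float64(0.046))
ball z 0.1036 top (array([0.5225, 0.1738]), np.float64(0.048)) scene (array([0.5157, 0.17  ]), np.float64(0.213))
ball z 0.1076 top (array([0.5218, 0.1733]), np.float64(0.057)) scene (array([0.5223, 0.1712]), np.float64(0.23))
```

```bash
python3 -m crank '[0,0.003,0,0,0,0, 0,0.003,0.01,0,0,0, 0,0.003,0.02,0,0,0, 0,0.003,0.026,0,0,0, 0,0.003,0.026,0,0,0]'; python3 -m crank '[0,0,0.002,0,0,0,0,0,0.004,0,0,0,0,0,0.006,0,0,0,0,0,0.008,0,0,0]'|egrep 'pos|force'; python3 go.py 0.4985 0.1715 0.18 96.2
```

```text
time_s: 6.4
ee_pos: [0.4981, 0.1716, 0.1887]
eef_rot: [[-0.994, -0.106, 0.0], [-0.106, 0.994, -0.0], [-0.0, -0.0, -1.0]]
force: [-0.6, 0.6, -3.7]
gripper_width: 0.0155
ee_pos: [0.4982, 0.1716, 0.1806]
force: [-0.2, -0.1, -4.4]
t 6.9 pos [0.4982 0.1716 0.1806] F [-0.2 -0.1 -4.4] w 0.0157
shift [-0.0003, -0.0001, 0.0006] turn [-0.0, 0.0, -0.1]
```

The rim is now below the ball's top with no side force, so the ball is in the bore. I continue in small steps.

```bash
python3 -m crank '[0,0,0.002,0,0,0,0,0,0.004,0,0,0,0,0,0.006,0,0,0,0,0,0.008,0,0,0]'|egrep 'pos|force'; python3 -m crank '[0,0,0.001,0,0,0,0,0,0.002,0,0,0,0,0,0.003,0,0,0]'|egrep 'pos|force'
```

```text
ee_pos: [0.4986, 0.1714, 0.1727]
force: [1.8, -0.3, -2.5]
ee_pos: [0.4989, 0.1712, 0.17]
force: [2.9, -3.2, -1.8]
```

```bash
python3 -m crank '[0,0,0.001,0,0,0,0,0,0.002,0,0,0]'|egrep 'pos|force'; python3 go.py 0.4985 0.1715 0.15 96.2
```

```text
ee_pos: [0.4993, 0.171, 0.1683]
force: [3.1, -4.7, 1.1]
t 8.03 pos [0.4993 0.171  0.1683] F [ 3.1 -4.7  1.1] w 0.0157
shift [0.0008, 0.0006, 0.0183] turn [-0.1, 0.2, -0.1]
```

```bash
python3 -m crank '[-0.001,-0.0015,0,0,0,0,-0.001,-0.0015,0.001,0,0,0]'|egrep 'pos|force'
```

```text
ee_pos: [0.5003, 0.1701, 0.1678]
force: [-1.2, 0.0, 4.4]
```

```bash
python3 -m crank '[0,0,0.001,0,0,0,0,0,0.002,0,0,0]'|egrep 'pos|force'
```

```text
ee_pos: [0.5003, 0.1703, 0.167]
force: [-4.4, -1.1, 16.8]
```

```bash
python3 -m crank '[0,0,0.001,0,0,0,0,0,0.002,0,0,0]'|egrep 'pos|force'; python3 go.py 0.4985 0.1715 0.15 96.2
```

```text
ee_pos: [0.5006, 0.1705, 0.1657]
force: [-2.0, -0.5, 12.2]
t 8.78 pos [0.5006 0.1705 0.1657] F [-2.  -0.5 12.2] w 0.0157
shift [0.002, 0.0012, 0.0157] turn [0.0, 0.4, -0.1]
```

```bash
python3 -m crank '[0.0003,0,0.0005,0,0.4,0,0.0003,0,0.001,0,0.4,0]' - 50|egrep 'pos|force|width'
```

```text
ee_pos: [0.5006, 0.1706, 0.1653]
force: [-1.5, -0.2, 11.8]
gripper_width: 0.0154
```

```bash
python3 -m crank '[0,0,0.0007,0,0,0,0,0,0.0014,0,0,0]'|egrep 'pos|force|width'
```

```text
ee_pos: [0.5008, 0.1707, 0.1652]
force: [-3.7, -1.7, 16.5]
gripper_width: 0.0161
```

```bash
python3 -m crank '[0,0,0.0007,0,0,0,0,0,0.0014,0,0,0]'|egrep 'pos|force|width';python3 go.py 0.4985 0.1715 0.15 96.2
```

```text
ee_pos: [0.5006, 0.1707, 0.1638]
force: [2.1, -0.6, 0.3]
gripper_width: 0.0156
t 9.53 pos [0.5006 0.1707 0.1638] F [ 2.1 -0.6  0.3] w 0.0156
shift [0.002, 0.001, 0.0138] turn [0.0, 0.1, -0.1]
```

The force peaked at 16.5 N and fell to 0.3 N, so the jaws are going over the ball. I keep lowering in steps.

```bash
python3 -m crank '[0,0,0.001,0,0,0,0,0,0.002,0,0,0,0,0,0.003,0,0,0]'|egrep 'pos|force|width'
```

```text
ee_pos: [0.5004, 0.1706, 0.1602]
force: [1.1, -1.5, -1.1]
gripper_width: 0.0158
```

```bash
python3 -m crank '[0,0,0.001,0,0,0,0,0,0.002,0,0,0]'|egrep 'pos|force|width'
```

```text
ee_pos: [0.5004, 0.1706, 0.158]
force: [3.0, -0.9, -6.4]
gripper_width: 0.016
```

```bash
python3 -m crank '[0,0,0.001,0,0,0,0,0,0.002,0,0,0]'|egrep 'pos|force|width'; python3 go.py 0.4985 0.1715 0.15 96.2
```

```text
ee_pos: [0.5, 0.1706, 0.1548]
force: [2.1, -0.9, -7.2]
gripper_width: 0.0156
t 10.4 pos [0.5    0.1706 0.1548] F [ 2.1 -0.9 -7.2] w 0.0156
shift [0.0013, 0.0011, 0.0048] turn [0.0, -0.1, -0.1]
```

```bash
python3 -m crank '[0,0,0.0007,0,0,0,0,0,0.0015,0,0,0]'|egrep 'pos|force|width'
```

```text
ee_pos: [0.4999, 0.1705, 0.1533]
force: [-1.1, -1.5, -1.3]
gripper_width: 0.0158
```

```bash
python3 -m crank '[0,0,0.0007,0,0,0,0,0,0.0015,0,0,0]'|egrep 'pos|force|width'
```

```text
ee_pos: [0.4997, 0.1705, 0.153]
force: [-6.0, -2.2, 12.0]
gripper_width: 0.0158
```

```bash
python3 -m crank '[0,0,0.0005,0,0,0,0,0,0.001,0,0,0]'|egrep 'pos|force|width'; python3 go.py 0.4985 0.1715 0.15 96.2
```

```text
ee_pos: [0.4996, 0.1705, 0.153]
force: [-6.0, -2.5, 11.3]
gripper_width: 0.0156
t 11.15 pos [0.4996 0.1705 0.153 ] F [-6.  -2.5 11.3] w 0.0156
shift [0.001, 0.0011, 0.003] turn [-0.0, -0.0, -0.1]
```

A hard stop at TCP z=0.153 puts the rim at about 0.088, which matches the seen flange height. Next I look for the green pin.

```bash
python3 -m crank '[0,0,0,0,0,0,0,0,0,0,0,0]'|egrep 'pos|force'; python3 - <<'E'
from h import *
s=r.grab_frame("scene")[135:205,285:355]; cv2.imwrite("pics/g5.png",cv2.resize(s,(560,560),interpolation=cv2.INTER_CUBIC))
o=r.get_obs();R=np.array(o["eef_rot"]); p=np.array(o["ee_pos"])
for nm,q in dict(pin=(.012,.021,.046),tip=(.026,0,.076),rim=(0,0,0)).items():
    w=p+R@(np.array([-(q[0]+.024),q[1],.0649-q[2]])); print(nm,w.round(4),(proj("scene",w)-[285,135]+.5)*8)
E
```

```text
ee_pos: [0.4997, 0.1705, 0.1531]
force: [-1.4, -2.0, 1.9]
pin [0.5332 0.1953 0.1342] [364.8 352.8]
tip [0.5494 0.1759 0.1642] [305.6 302.4]
rim [0.5235 0.1731 0.0882] [295.2 423.2]
```

View pics/g5.png

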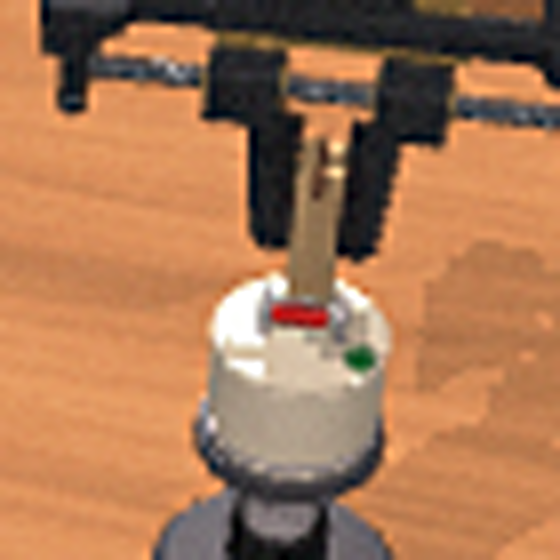

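The green pin stands proud at crop (360,357), close to the predicted (365,353). It was not visible before seating. The rim sits on the flange, the cup is upright and the lever is still up. I give one more gentle press while holding, then release and rise.

```bash
python3 -m crank '[0,0,0.0006,0,0,0,0,0,0.0006,0,0,0,0,0,0.0006,0,0,0]'|egrep 'pos|force'; python3 -m crank '[0,0,0,0,0,0,0,0,0,0,0,0]'|egrep 'pos|force';  python3 -m crank '[0,0,0,0,0,0,0,0,0,0,0,0,0,0,0,0,0,0,0,0,0,0,0,0]' 0|egrep 'pos|force|width';  python3 -m crank '[0,0,-0.02,0,0,0,0,0,-0.05,0,0,0,0,0,-0.06,0,0,0,0,0,-0.06,0,0,0]'|egrep 'pos|force|width'; python3 go.py 0.55 0.1735 0.2 96.2
```

```text
ee_pos: [0.4996, 0.1705, 0.153]
force: [-3.1, -1.9, 6.8]
ee_pos: [0.4997, 0.1705, 0.1531]
force: [-1.7, -1.4, 3.2]
ee_pos: [0.4997, 0.1706, 0.153]
force: [0.2, 0.4, 0.5]
gripper_width: 0.0439
ee_pos: [0.4997, 0.1706, 0.2129]
force: [0.5, -0.6, -0.7]
gripper_width: 0.0442
t 13.07 pos [0.4997 0.1706 0.2129] F [ 0.5 -0.6 -0.7] w 0.0442
shift [-0.0504, -0.0025, 0.013] turn [-0.0, 0.0, -0.1]
```

```bash
python3 -m crank '[-0.05,0,0,0,0,0,-0.05,0,0,0,0,0,-0.05,0,0.02,0,0,0,-0.05,0,0.038,0,0,0,-0.05,0,0.038,0,0,0]' 1 30|egrep 'pos|force|width'; python3 go.py 0.5495 0.1759 0.166 96.2
python3 - <<'E'
from h import *
s=r.grab_frame("scene")[135:205,285:355]; cv2.imwrite("pics/g6.png",cv2.resize(s,(560,560),interpolation=cv2.INTER_CUBIC))
E
```

```text
ee_pos: [0.548, 0.1758, 0.1732]
force: [-1.0, 0.3, -0.5]
gripper_width: 0.0004
t 13.7 pos [0.548  0.1758 0.1732] F [-1.   0.3 -0.5] w 0.0004
shift [-0.0015, -0.0001, 0.0072] turn [-0.0, -0.2, -0.0]
```

View pics/g6.png

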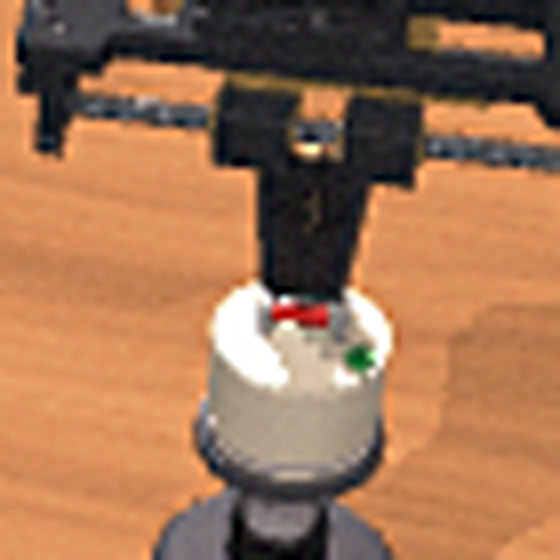

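The closed fingers sit just above the red lever end, with tip bottom at crop (308,298) and the lever at (302,315). The green pin is still up. Now I press along the arc.

```bash
python3 -m crank '[0,0,0.0055,0,0,0,-0.001,0,0.008,0,0,0,-0.0025,0,0.0103,0,0,0,-0.004,0,0.0125,0,0,0,-0.0057,0,0.0153,0,0,0]'|egrep 'pos|force|width'; python3 go.py 0.5593 0.1769 0.1407 96.2
```

```text
ee_pos: [0.5547, 0.1766, 0.1593]
force: [0.1, -0.2, 3.1]
gripper_width: 0.0002
t 14.38 pos [0.5547 0.1766 0.1593] F [ 0.1 -0.2  3.1] w 0.0002
shift [-0.0046, -0.0002, 0.0186] turn [-0.0, -0.0, -0.1]
```

```bash
python3 -m crank '[-0.001,0,0.004,0,0,0,-0.002,0,0.0072,0,0,0,-0.0033,0,0.0108,0,0,0,-0.004,0,0.0147,0,0,0,-0.0045,0,0.0178,0,0,0]'|egrep 'pos|force|width'; python3 go.py 0.5593 0.1769 0.1407 96.2
```

```text
ee_pos: [0.559, 0.177, 0.1411]
force: [2.2, 0.6, 2.9]
gripper_width: 0.0002
t 15.0 pos [0.559  0.177  0.1411] F [2.2 0.6 2.9] w 0.0002
shift [-0.0003, -0.0001, 0.0004] turn [-0.0, -0.1, -0.1]
```

Almost level. I press on gently to the stop.

```bash
python3 -m crank '[0,0,0.0008,0,0,0,0,0,0.0015,0,0,0]'|egrep 'pos|force'
```

```text
ee_pos: [0.5592, 0.177, 0.1403]
force: [0.6, 0.1, 11.5]
```

```bash
python3 -m crank '[0,0,0.0006,0,0,0,0,0,0.0006,0,0,0]'|egrep 'pos|force'
```

```text
ee_pos: [0.5592, 0.177, 0.1404]
force: [0.5, 0.3, 8.2]
```

Stop reached: 11.5 N, and no further travel. I rise and look.

```bash
python3 -m crank '[0,0,0,0,0,0,0,0,-0.01,0,0,0,0,0,-0.04,0,0,0,0,0,-0.09,0,0,0,0,0,-0.12,0,0,0]'|egrep 'pos|force'; python3 -m crank '[0.06,0,-0.06,0,0,0,0.12,0,-0.06,0,0,0,0.18,0,-0.06,0,0,0,0.18,0,-0.06,0,0,0]'|egrep 'time|pos|force'
python3 - <<'E'
from h import *
s=r.grab_frame("scene");t=r.grab_frame("top"); cv2.imwrite("pics/s9.png",s);cv2.imwrite("pics/t9.png",t)
A=cv2.resize(s[145:205,290:350],(400,400),interpolation=cv2.INTER_CUBIC);B=cv2.resize(t[190:250,165:225],(400,400),interpolation=cv2.INTER_CUBIC)
cv2.imwrite("pics/g9.png",np.vstack([np.hstack([A,B]),np.hstack([cv2.resize(s,(266,200)),cv2.resize(t,(266,200)),np.zeros((200,268,3),np.uint8)])]))
E
```

```text
ee_pos: [0.5588, 0.1771, 0.2626]
force: [-0.3, -0.2, -0.2]
time_s: 16.62
ee_pos: [0.3763, 0.1577, 0.3231]
force: [-0.3, -0.9, 0.5]
```

View pics/g9.png

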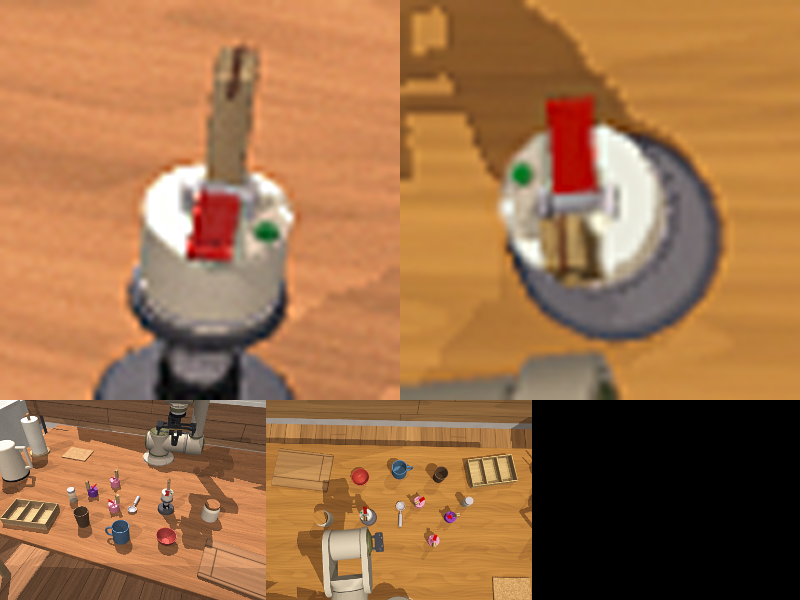

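The red lever lies flat (scene crop (215,225)), the green pin is up (265,232), and the cup is upright on the flange. The robot is clear and the other things stand where they were, so I hand in.

```bash
python3 -m crank '[0,0,0,0,0,0,0,0,0,0,0,0]'|egrep 'time|force'; python3 -c "
from bench import r
print(r.hand_in())"
```

```text
time_s: 16.98
force: [0.2, -0.7, -0.8]
the job is handed in; nothing more can be done
None
```

The cream holder is seated on the ball and latched, and I handed the job in at about 17 s. The hand-in gave no verdict.

- **Seating:** I gripped the holder by its fin and lowered it over the ball, correcting about 2 mm sideways by the felt side force. The highest force I read while snapping it on was 16.8 N at the wrist, or about 20 N at the holder counting its own weight. That is right at the modest-hand limit, and I only sampled it between rows. The rim then came to a hard stop with up to 12 N more at the wrist, at a flange height of about 0.088 m, which matches what the camera showed.
- **Latch:** After letting go, I pressed the red lever along its arc with the fingers shut, at about 3 N. At its stop I read 11.5 N and it moved no further.
- **Last pictures:** The lever lies flat, the green pin is up, and the holder stands upright on the flange. The other things look to be where they were, judged by eye in the pictures and not measured again. The robot stands clear.
- **Disagreements:** The two cameras differed by about 2 mm on where the cup and ball stood. The ball fit in the scene view was poor, so I relied on the felt forces for the final alignment.

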